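Clear the drop-off ledge: save the spray can, send the empty tub down the waste chute

TASK

Clear the drop-off ledge. First take the orange-capped spray can off the ledge and stand it on the round rubber mat, keeping it upright all the way and setting all of its base on the mat. Then, without lifting it, push the empty grease tub along the ledge and over the open end marked red, so that it goes down the chute and comes to rest in the catch tray at the bottom; leave the green-capped can and the pedal where they are.

Things in the scene. Friction and masses are not known exactly. Their poses are not given: they have to be found in the camera images.
- ledge: Fixed grey sheet-steel stand, flat top 150 mm (its x) by 280 mm (its y), 120 mm above the bench, no rims. Origin: centre of its foot, on the bench. Its -y end, with a red strip across it, is open onto the chute; things are pushed along its -y. The blue chute with white slippery floor, 150 mm wide inside, is fixed to that end.
- lip (a point): Middle of the ledge's open end, on its top edge; axes as the ledge's (chute towards -y, z up). The chute floor starts about 10 mm below it and slopes down 35 degrees over 140 mm. Its two 4 mm side cheeks stand 30 mm above the ledge top for the first 48 mm past the lip. A thing whose middle is pushed past the lip tips and slides down by itself.
- tray (a point): Centre of the catch tray's floor at the chute's foot, 216 mm past the open end along the ledge's -y; axes as the ledge's. Tray 150 x 148 mm inside, floor 8 mm above the bench, walls 85 mm high.
- tub: Empty white grease tub with a blue screw lid (fixed on), round: body 80 mm diameter up to 50 mm, lid 86 mm diameter up to 64 mm; 0.15 to 0.3 kg. Too wide to grip; it slides on the ledge when pushed low down, and slips sideways off a single fingertip. Stands on the half of the ledge away from the chute. Origin: centre of its underside, z up to the lid.
- tub_mid (a point): Centre of the tub, 32 mm above its underside.
- can: Spray can with orange cap, standing on the ledge between the tub and the open end: tall and narrow, round, 53 mm diameter up to 148 mm, cap 34 mm diameter up to 176 mm; about 0.28 kg. Origin: centre of its underside, z up. Grip it high round the can, about 130 mm above its underside, so that the cap clears the gripper's body.
- mat: Fixed round black rubber mat with a green ring round its edge, 130 mm diameter, 5 mm thick, on the bench. Origin: centre of its underside.
- green_can: Other spray can, green cap, same size as the orange one, standing on the bench behind; bystander. Origin: centre of its underside.
- pedal: Black flat pedal, 76 x 118 x 55 mm, lying on the bench behind; bystander. Origin: centre of its underside.

How it is judged:
By the outcome, as a careful person would: the job done as asked, in the order asked, and still so for the second after the job is handed in, with the robot touching nothing.
It also fails if it takes over 69 s, if anything falls off the work surface, if the arm or the gripper's body presses on something with over 40 N, if the wrist force passes 120 N, or if a joint passes its speed limit or range.

ROBOT

A 6-joint arm with a two-finger parallel gripper is mounted at the origin on a cart in front of the work surface, level with it; the furniture and walls round the work are solid. World frame = base frame: x ahead of the robot, y to its left, z up, the work surface at z = 0. Lengths are in m, angles in rad, forces in N, time in s.
With the tool pointing down it reaches from about 0.25 to 0.725 m from the base axis. Payload 4 kg.
Tool frame: the origin (TCP) lies at the very end of the fingers, on their centre line; the grasp point (between the pads) lies 19 mm behind it; z points along the fingers, y is the line along which they close (so a half turn about z gives the same grasp; the last joint's range is limited). The gripper opens to 85 mm and grips with 20 to 120 N. Pads are 22 mm wide; open, the fingers measure 114 mm over their backs; the gripper's body (76 mm by 85 mm) begins 54 mm behind the grasp point. The pads swing forward as they close: fully open they stand 13 mm farther back than shut.
Start: joints at [1.131, 0.241, 0.005, 1.335, 0, 1.571], TCP at [0.213, 0.452, 0.231] pointing down, gripper open.
Joint ranges: [-2.72, 2.72], [-1.05, 1.87], [-1.09, 1.28], [-1.99, 2.15], [-1.42, 1.44], [-3.14, 3.14]. Speed limits (rad/s): [2.79, 2.79, 3.14, 3.14, 3.14, 3.14].

INTERFACE

Orientations are given as a unit quaternion [x, y, z, w].
In Python, from workcell import telemetry, vision, workorder gives the robot as it stands.
- The arm moves only by the shell command python3 -m inch 'ROWS'. ROWS is JSON, a list of rows, each a list of 3 entries, a list of its own where there are three numbers: the turn, a rotation vector about the tool's x, y, z scaled (see below), then the shift along the tool's x, y, z scaled (see below), then the closure, from -1 (fully open) to 1 (shut). A call has 1 to 10 rows; each row shifts and turns the commanded pose from where the row before left it, along the tool's axes as they then stand; what a row does not reach is not made up. The controller multiplies each number of a shift by 0.3 m and each number of a turn by 360 degrees. A row lasts 1/12 s, in which the tool goes at most 41.7 mm and 7.16 degrees, less where a joint would pass 70% of its speed; a pose out of reach is approached as far as the arm can. A call with a number of a shift or a turn outside -1 to 1 is refused whole. A call with a gripper value outside its range is refused whole. The fingers move at their own pace and stop on an object; the grip force is fixed at half the most. Time passes only in rows, so rows that do not move let the fingers close. It gives the time, the measured TCP pose, the force, the opening and the grip force at its end, in the units of the state.
- telemetry.get_obs(): the state, without advancing time (a new reading comes with each control period).
- vision.camera(name): name is "scene" or "top"; returns a dict with "img" (420x560x3 uint8, red, green, blue), "fov_y" (degrees; the focal length in pixels is half the picture's height over the tangent of half this angle, whatever the lens; pixels are square), "cx", "cy" (the principal point, pixels), "D" ([k1, k2, p1, p2, k3] as OpenCV has them; the pictures are not rectified), "pose" (4x4, takes a point from camera to world coordinates). Camera axes: x right, y up, looking along -z (the intrinsics and any distortion apply to the point x, -y, -z); pixel columns grow to the right and rows downward; lengths in m; the calibration is good to about 2 mm. A picture is of the moment at which its call begins. There is no depth.
- workorder.job_done(): hands the job in; it is judged then, once.
The state is a dict: "clock": time; "joint_pos": joint angles; "joint_vel": joint speeds; "tau": joint torques, N m; "eef_pos": TCP position; "tool_rot": TCP orientation; "ft_force": force on the tool from outside, world axes, zero at the start; "ft_torque": the same for the moment, N m; "grip_width": finger opening in m; "grasp_force": force on a finger pad.
Only numpy, scipy, OpenCV 4.12 (cv2) and the standard library are available. Lean on these libraries where they do the work, as an engineer would, in place of code of your own. Each camera call takes 0.05 s, during which the arm holds its last target. There are 200 camera calls.

## Working session

There is one attempt and no reset: what is moved stays moved. The work goes in short steps, Python scripts to look and compute and a shell command to move; the robot and the scene stay as the last step left them, time stands still between calls to the robot, and variables do not carry over. Pictures are saved under pics/ and viewed, at most 10 in all, crops included, and the job is handed in when it is done.

```bash
mkdir -p pics; cat > h.py <<'E'
import numpy as np, cv2
from workcell import telemetry, vision, workorder
def K(c):
    h,w=c["img"].shape[:2]; f=h/2/np.tan(np.radians(c["fov_y"])/2)
    return np.array([[f,0,c["cx"]],[0,f,c["cy"]],[0,0,1.]])
def ray(c,uv):
    p=cv2.undistortPoints(np.array([[uv]],float),K(c),np.array(c["D"],float))[0,0]
    T=np.array(c["pose"]); return T[:3,3],T[:3,:3]@np.array([p[0],-p[1],-1.])
def atz(c,uv,z):
    o,d=ray(c,uv); return o+d*(z-o[2])/d[2]
def proj(c,P):
    T=np.array(c["pose"]); q=(np.atleast_2d(P)-T[:3,3])@T[:3,:3]; q=q*[1,-1,-1]
    return cv2.projectPoints(q,np.zeros(3),np.zeros(3),K(c),np.array(c["D"],float))[0][:,0]
E
python3 - <<'E'
from h import *
import pickle
d={n:vision.camera(n) for n in("scene","top")}
pickle.dump(d,open("c0.pkl","wb"))
for n,c in d.items():
    cv2.imwrite(f"pics/{n}0.png",c["img"][:,:,::-1]); print(n,c["fov_y"],c["D"],np.round(c["pose"],3).tolist())
print(telemetry.get_obs())
E
```

```text
scene 49.26203027062444 [0.00858281 0.         0.         0.         0.        ] [[0.495, 0.613, -0.616, -0.157], [-0.869, 0.344, -0.356, -0.472], [-0.007, 0.711, 0.703, 1.027], [0.0, 0.0, 0.0, 1.0]]
top 52.083613439039425 [-0.11880894  0.          0.          0.          0.        ] [[0.024, 0.989, -0.143, 0.431], [-1.0, 0.026, 0.017, 0.005], [0.021, 0.143, 0.99, 1.336], [0.0, 0.0, 0.0, 1.0]]
{'clock': 0.1, 'joint_pos': array([ 1.13100315e+00,  2.41289041e-01,  3.88238389e-03,  1.33521826e+00,
       -6.75674012e-05,  1.57079101e+00]), 'joint_vel': array([-0.00050047, -0.00113857,  0.00347488,  0.0019048 ,  0.00221513,
       -0.00223369]), 'tau': array([ 6.68187640e-04, -3.73137796e+01,  2.53010541e+01,  1.08480966e-02,
        1.04038286e-04,  1.67915891e-05]), 'eef_pos': array([0.2126558 , 0.45190337, 0.23053521]), 'tool_rot': array([ 2.18125988e-01,  9.75920189e-01, -8.99648122e-04, -1.66466330e-04]), 'ft_force': array([-0.28786391,  0.41271221,  0.74044755]), 'ft_torque': array([-0.09938434, -0.02394004, -0.02306654]), 'grasp_force': 0.0, 'grip_width': 0.08540088278329717}
```

View pics/scene0.png

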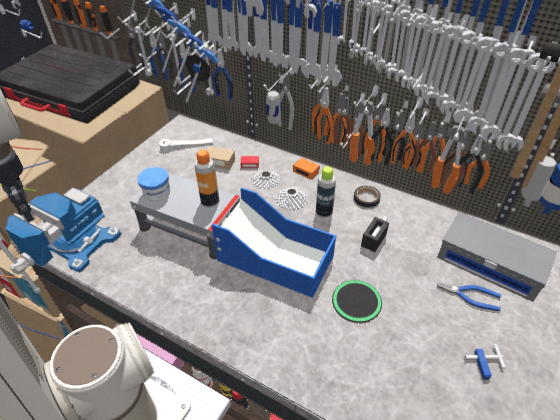

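View pics/top0.png

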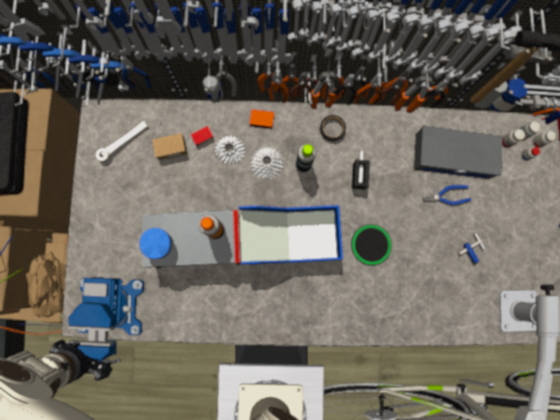

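The scene picture shows the tub near (153,182), the orange can near (207,180), the red strip near (228,212) and the mat near (357,300). In the top picture they are at (155,243), (210,226), x≈237 and (371,244). Next I'll measure them by colour.

```bash
python3 - <<'E'
from h import *
import pickle
d=pickle.load(open("c0.pkl","rb"))
def seg(c,roi,lo,hi):
    x0,y0,x1,y1=roi; h=cv2.cvtColor(c["img"],cv2.COLOR_RGB2HSV)
    m=cv2.inRange(h,lo,hi); k=np.zeros_like(m);k[y0:y1,x0:x1]=m[y0:y1,x0:x1]
    n,l,s,ce=cv2.connectedComponentsWithStats(k); i=1+np.argmax(s[1:,4]); pts=np.argwhere(l==i)[:,::-1].astype(np.float32)
    return ce[i],s[i],pts
t,s=d["top"],d["scene"]
O=((0,150,120),(14,255,255)); B=((98,120,80),(115,255,255)); G=((50,120,60),(80,255,255)); GL=((32,120,100),(50,255,255))
def tri(u,v):
    o1,a=ray(t,u);o2,b=ray(s,v); M=np.c_[a,-b]; q=np.linalg.lstsq(M,o2-o1,rcond=None)[0]
    p1,p2=o1+a*q[0],o2+b*q[1]; return (p1+p2)/2,np.linalg.norm(p1-p2)
for nm,C,rt,rs,z in (("cap",O,(195,210,225,245),(193,148,215,166),.28),("lid",B,(138,225,174,262),(135,165,172,190),.184),("mat",G,(345,220,400,270),(325,275,390,325),.005)):
    a=seg(t,rt,*C); b=seg(s,rs,*C)
    ea=cv2.minEnclosingCircle(a[2]) ; 
    el=[cv2.fitEllipse(cv2.convexHull(x[2])) for x in(a,b)]
    print(nm,a[1],b[1],"tri",*tri(el[0][0],el[1][0]),"atz",atz(t,el[0][0],z),atz(s,el[1][0],z))
a=seg(t,(228,200,245,275),(0,150,80),(8,255,255));r=cv2.minAreaRect(a[2]);print("red",a[1],r);bp=cv2.boxPoints(r);print([atz(t,p,.12).round(4).tolist() for p in bp])
a=seg(s,(205,190,245,235),(0,150,80),(8,255,255));r=cv2.minAreaRect(a[2]);bp=cv2.boxPoints(r);print("redS",a[1],r,[atz(s,p,.12).round(4).tolist() for p in bp])
im=[cv2.resize(t["img"][195:275,130:400],None,fx=2.9,fy=2.9,interpolation=2),cv2.resize(s["img"][140:270,110:280],None,fx=2.6,fy=2.6,interpolation=2)]
w=max(i.shape[1] for i in im)
cv2.imwrite("pics/crop.png",np.vstack([np.pad(i,((0,0),(0,w-i.shape[1]),(0,0))) for i in im])[:,:,::-1])
E
```

```text
cap [201 217  12  13  93] [197 151  12  13 116] tri [0.5476954  0.16882212 0.27915619] 0.003429922282582909 atz [0.54651183 0.1700162  0.28      ] [0.54791957 0.16671528 0.28      ]
lid [140 228  31  31 768] [138 168  30  21 496] tri [0.4994931  0.32291932 0.17623863] 0.0029468753154854184 atz [0.49806745 0.32191889 0.184     ] [0.49429923 0.31438602 0.184     ]
mat [352 225  39  40 406] [361 282  18  15  32] tri [ 0.52946127 -0.31170898  0.04567137] 0.04053485498478211 atz [ 0.52194935 -0.30302517  0.005     ] [ 0.5717413  -0.32208567  0.005     ]
red [234 210   6  54 207] ((236.17356872558594, 236.51255798339844), (53.07614517211914, 3.9201784133911133), 87.79740142822266)
[[0.6029, 0.1199, 0.12], [0.6036, 0.1087, 0.12], [0.4532, 0.0975, 0.12], [0.4524, 0.1085, 0.12]]
redS [214 196  24  28 106] ((225.74192810058594, 209.1869659423828), (3.057236909866333, 34.63670349121094), 37.69424057006836) [[0.4871, 0.1089, 0.12], [0.605, 0.1187, 0.12], [0.6019, 0.1083, 0.12], [0.4846, 0.0991, 0.12]]
```

View pics/crop.png

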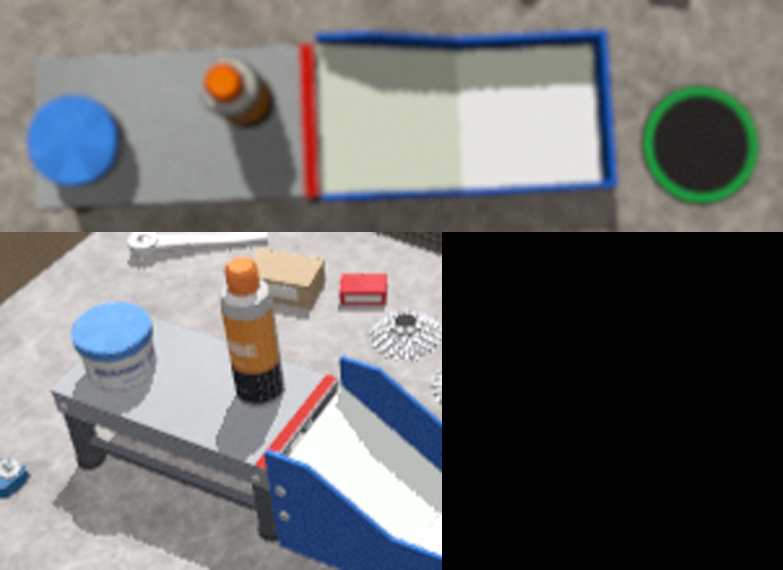

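The crop shows the ledge turned about 4° from the world axes, with the strip at its right end. The estimates fit the known heights and sizes:

| Thing | Position (m) |
|---|---|
| Can | (0.547, 0.169) |
| Tub | (0.498, 0.322) |
| Mat | (0.522, -0.303) |
| Lip | (0.528, 0.103) |

I'll raise the tool and turn it to the ledge's axes.

```bash
python3 -m inch '[[[0,0,0.0187],[0,0,-0.033],-1],[[0,0,0.0187],[0,0,-0.033],-1],[[0,0,0.0187],[0,0,-0.033],-1],[[0,0,0.0187],[0,0,-0.033],-1],[[0,0,0.0187],[0,0,-0.033],-1],[[0,0,0.0187],[0,0,-0.033],-1],[[0,0,0.0187],[0,0,-0.033],-1],[[0,0,0.0187],[0,0,-0.033],-1],[[0,0,0.0187],[0,0,-0.033],-1],[[0,0,0],[0,0,0],-1]]'
cat > go.py <<'E'
import sys
from h import *
from scipy.spatial.transform import Rotation as R
o=telemetry.get_obs(); r=R.from_quat(o["tool_rot"]); t=np.array(eval(sys.argv[1]))
e=r.inv().apply(t-o["eef_pos"]); print("t",round(o["clock"],2),"pos",o["eef_pos"].round(4),"tool xyz delta units",(e/.3).round(4),"norm",np.linalg.norm(e).round(3))
print("axes",r.as_matrix().round(3).tolist(),"w",o["grip_width"],"F",o["ft_force"].round(1),"J",o["joint_pos"].round(2))
E
python3 go.py '[.547,.169,.32]'
```

```text
clock: 0.93
eef_pos: [0.2131, 0.453, 0.3219]
tool_rot: [0.681, 0.732, 0.001, -0.0]
ft_force: [-0.6, -0.1, 1.2]
grip_width: 0.0854
grasp_force: 0.0
t 0.93 pos [0.2131 0.453  0.3219] tool xyz delta units [-1.0239  1.0422  0.0054] norm 0.438
axes [[-0.072, 0.997, 0.001], [0.997, 0.072, 0.002], [0.002, 0.001, -1.0]] w 0.0854049374664955 F [-0.6 -0.1  1.2] J [1.13 0.22 0.21 1.56 0.   2.63]
```

```bash
python3 -m inch '[[[0,0,0],[-0.05,0.052,0],-1],[[0,0,0],[-0.05,0.052,0],-1],[[0,0,0],[-0.05,0.052,0],-1],[[0,0,0],[-0.05,0.052,0],-1],[[0,0,0],[-0.05,0.052,0],-1],[[0,0,0],[-0.05,0.052,0],-1],[[0,0,0],[-0.05,0.052,0],-1],[[0,0,0],[-0.05,0.052,0],-1],[[0,0,0],[-0.05,0.052,0],-1],[[0,0,0],[-0.05,0.052,0],-1]]' >/dev/null
python3 -m inch '[[[0,0,0],[-0.05,0.052,0],-1],[[0,0,0],[-0.05,0.052,0],-1],[[0,0,0],[-0.05,0.052,0],-1],[[0,0,0],[-0.05,0.052,0],-1],[[0,0,0],[-0.05,0.052,0],-1],[[0,0,0],[-0.05,0.052,0],-1],[[0,0,0],[-0.05,0.052,0],-1],[[0,0,0],[-0.05,0.052,0],-1],[[0,0,0],[0,0,0],-1],[[0,0,0],[0,0,0],-1]]' >/dev/null
python3 go.py '[.547,.169,.234]'
python3 - <<'E'
from h import *
c=vision.camera("scene");cv2.imwrite("pics/s1.png",cv2.resize(c["img"][60:280,110:310],None,fx=2.6,fy=2.6)[:,:,::-1])
E
```

```text
t 2.6 pos [0.513  0.2029 0.319 ] tool xyz delta units [-0.121   0.1053  0.283 ] norm 0.098
axes [[-0.074, 0.997, -0.002], [0.997, 0.074, -0.001], [-0.0, -0.002, -1.0]] w 0.08551030628168453 F [0.  1.3 0. ] J [0.38 0.33 0.36 1.6  0.   1.87]
```

View pics/s1.png

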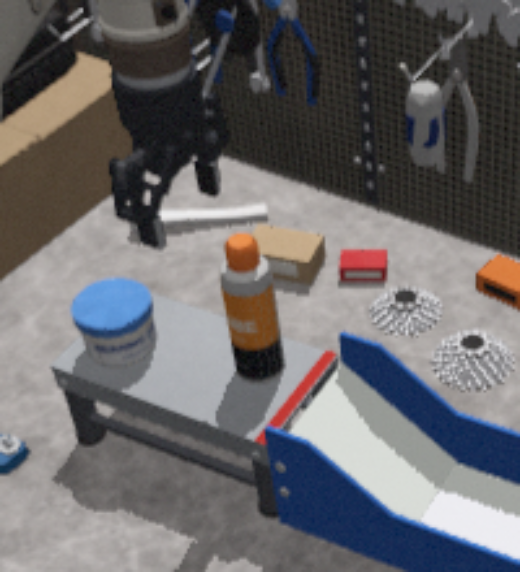

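The gripper is above the tub side, and the can is clear. I'll centre over the can and descend.

```bash
python3 -m inch '[[[0,0,0],[-0.0302,0.0263,0],-1],[[0,0,0],[-0.0302,0.0263,0],-1],[[0,0,0],[-0.0302,0.0263,0],-1],[[0,0,0],[-0.0302,0.0263,0],-1],[[0,0,0],[0,0,0],-1],[[0,0,0],[0,0,0],-1],[[0,0,0],[0,0,0.03],-1],[[0,0,0],[0,0,0.03],-1],[[0,0,0],[0,0,0.03],-1],[[0,0,0],[0,0,0],-1]]' >/dev/null
python3 -m inch '[[[0,0,0],[0,0,0.04],-1],[[0,0,0],[0,0,0.04],-1],[[0,0,0],[0,0,0.04],-1],[[0,0,0],[0,0,0.04],-1],[[0,0,0],[0,0,0.032],-1],[[0,0,0],[0,0,0],-1],[[0,0,0],[0,0,0],-1]]' >/dev/null
python3 go.py '[.547,.169,.234]'
```

```text
t 4.07 pos [0.5464 0.17   0.2353] tool xyz delta units [-0.0035  0.0018  0.0044] norm 0.002
axes [[-0.074, 0.997, -0.001], [0.997, 0.074, -0.0], [-0.0, -0.001, -1.0]] w 0.08504110234634074 F [0.2 0.7 1.2] J [0.3  0.39 0.22 1.4  0.   1.8 ]
```

```bash
python3 - <<'E'
from h import *
a=[cv2.resize(vision.camera(n)["img"][y:y+110,150:280],None,fx=3,fy=3,interpolation=2) for n,y in(("scene",110),("top",170))]
cv2.imwrite("pics/s2.png",np.hstack(a)[:,:,::-1])
E
```

```text
(no output)
```

View pics/s2.png

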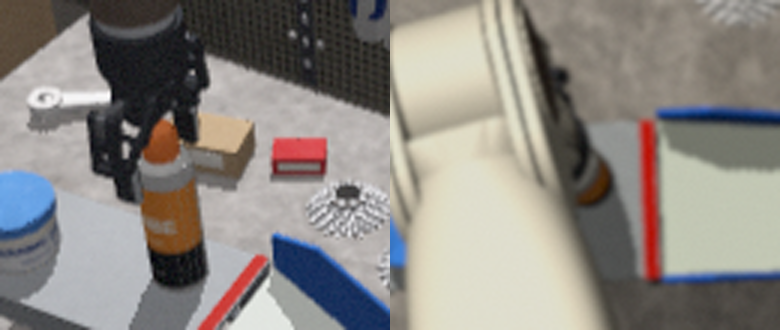

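The can stands between the two fingers in the scene crop. I'll check centring by projection before closing.

```bash
python3 - <<'E'
from h import *
import pickle
c=pickle.load(open("c0.pkl","rb"))["scene"]
h=cv2.cvtColor(c["img"],cv2.COLOR_RGB2HSV); m=cv2.inRange(h,(5,120,60),(22,255,255))
for r in (172,176,180,184): 
    x=np.flatnonzero(m[r,185:230])+185; print(r,x.min(),x.max(),(x.min()+x.max())/2)
for x,y in((.547,.169),(.5464,.170),(.547,.164)): print(proj(c,[[x,y,z] for z in(.12,.2,.225,.25,.296)]).round(1).tolist())
E
```

```text
172 196 214 205.0
176 197 214 205.5
180 197 215 206.0
184 208 215 211.5
[[209.0, 200.9], [205.5, 179.8], [204.4, 172.8], [203.2, 165.6], [201.0, 151.8]]
[[208.5, 200.9], [205.1, 179.8], [203.9, 172.8], [202.8, 165.6], [200.5, 151.8]]
[[210.4, 201.5], [207.0, 180.4], [205.9, 173.4], [204.7, 166.2], [202.5, 152.4]]
```

```bash
python3 -m inch '[[[0,0,0],[-0.002,0,0],1],[[0,0,0],[-0.002,0,0],1],[[0,0,0],[0,0,0],1],[[0,0,0],[0,0,0],1],[[0,0,0],[0,0,0],1],[[0,0,0],[0,0,0],1],[[0,0,0],[0,0,0],1],[[0,0,0],[0,0,0],1],[[0,0,0],[0,0,0],1],[[0,0,0],[0,0,0],1]]'
python3 -m inch '[[[0,0,0],[0,0,0],1],[[0,0,0],[0,0,0],1],[[0,0,0],[0,0,0],1],[[0,0,0],[0,0,0],1]]'
```

```text
clock: 5.0
eef_pos: [0.5478, 0.1689, 0.2371]
tool_rot: [0.681, 0.733, 0.001, 0.001]
ft_force: [0.8, -1.2, 5.8]
grip_width: 0.0487
grasp_force: 61.6
clock: 5.33
eef_pos: [0.5478, 0.1689, 0.2371]
tool_rot: [0.681, 0.733, 0.001, 0.001]
ft_force: [0.4, 0.8, 5.9]
grip_width: 0.0486
grasp_force: 61.6
```

```bash
python3 -m inch '[[[0,0,0],[0,0,-0.01],1],[[0,0,0],[0,0,-0.02],1],[[0,0,0],[0,0,-0.03],1],[[0,0,0],[0,0,-0.03],1],[[0,0,0],[0,0,-0.03],1],[[0,0,0],[0,0,-0.03],1],[[0,0,0],[0,0,-0.03],1],[[0,0,0],[0,0,-0.03],1],[[0,0,0],[0,0,-0.03],1],[[0,0,0],[0,0,-0.01],1]]'
python3 go.py '[.522,-.303,.32]'
python3 - <<'E'
from h import *
a=[cv2.resize(vision.camera(n)["img"][y:y+150,150:280],None,fx=3,fy=3,interpolation=2) for n,y in(("scene",70),("top",150))]
cv2.imwrite("pics/s3.png",np.hstack(a)[:,:,::-1])
E
```

```text
clock: 6.17
eef_pos: [0.5476, 0.1689, 0.3129]
tool_rot: [0.681, 0.733, 0.001, 0.001]
ft_force: [0.2, 0.1, -2.2]
grip_width: 0.0481
grasp_force: 62.4
t 6.17 pos [0.5476 0.1689 0.3129] tool xyz delta units [-1.5626 -0.2005 -0.0251] norm 0.473
axes [[-0.073, 0.997, 0.003], [0.997, 0.073, 0.001], [0.001, 0.003, -1.0]] w 0.04810371373015867 F [ 0.2  0.1 -2.2] J [ 0.3   0.38  0.4   1.59 -0.    1.8 ]
```

View pics/s3.png

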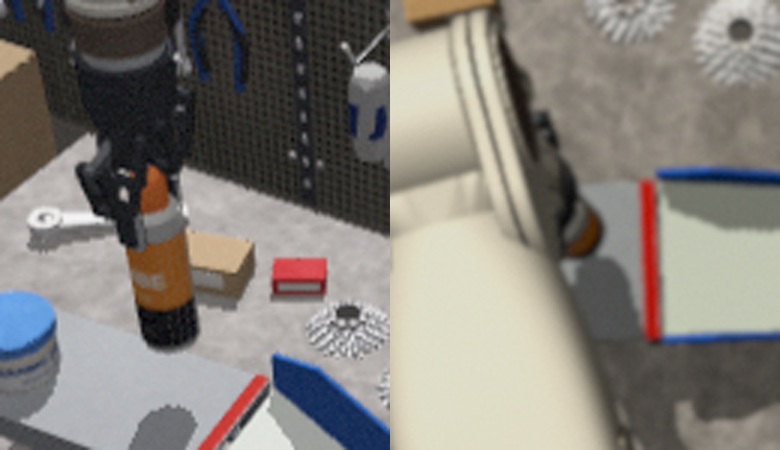

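The can is held and has lifted clear, and it looks upright. I'll carry it to the mat.

```bash
python3 -m inch '[[[0,0,0],[-0.02,-0.003,0],1],[[0,0,0],[-0.04,-0.005,0],1],[[0,0,0],[-0.06,-0.008,0],1],[[0,0,0],[-0.06,-0.008,0],1],[[0,0,0],[-0.06,-0.008,0],1],[[0,0,0],[-0.06,-0.008,0],1],[[0,0,0],[-0.06,-0.008,0],1],[[0,0,0],[-0.06,-0.008,0],1],[[0,0,0],[-0.06,-0.008,0],1],[[0,0,0],[-0.06,-0.008,0],1]]' >/dev/null
python3 -m inch '[[[0,0,0],[-0.06,-0.008,0],1],[[0,0,0],[-0.06,-0.008,0],1],[[0,0,0],[-0.06,-0.008,0],1],[[0,0,0],[-0.06,-0.008,0],1],[[0,0,0],[-0.06,-0.008,0],1],[[0,0,0],[-0.06,-0.008,0],1],[[0,0,0],[-0.06,-0.008,0],1],[[0,0,0],[-0.06,-0.008,0],1],[[0,0,0],[-0.06,-0.008,0],1],[[0,0,0],[-0.06,-0.008,0],1]]' >/dev/null
python3 -m inch '[[[0,0,0],[-0.06,-0.008,0],1],[[0,0,0],[-0.06,-0.008,0],1],[[0,0,0],[-0.06,-0.008,0],1],[[0,0,0],[-0.06,-0.008,0],1],[[0,0,0],[-0.05,-0.007,0],1],[[0,0,0],[-0.04,-0.005,0],1],[[0,0,0],[-0.02,-0.003,0],1],[[0,0,0],[0,0,0],1],[[0,0,0],[0,0,0],1],[[0,0,0],[0,0,0],1]]'
python3 go.py '[.522,-.303,.124]'
python3 - <<'E'
from h import *
c=vision.camera("scene");h=cv2.cvtColor(c["img"],cv2.COLOR_RGB2HSV)
cv2.imwrite("pics/s4.png",cv2.resize(c["img"][100:340,260:480],None,fx=2.4,fy=2.4,interpolation=2)[:,:,::-1])
E
```

```text
clock: 8.77
eef_pos: [0.5204, -0.2807, 0.3108]
tool_rot: [0.68, 0.733, 0.0, -0.0]
ft_force: [-0.5, -0.2, -3.2]
grip_width: 0.0483
grasp_force: 62.3
t 8.77 pos [ 0.5204 -0.2807  0.3108] tool xyz delta units [-7.490e-02 -1.000e-04  6.226e-01] norm 0.188
axes [[-0.074, 0.997, -0.0], [0.997, 0.074, 0.001], [0.001, -0.0, -1.0]] w 0.04825369403496905 F [-0.5 -0.2 -3.2] J [-0.49  0.42  0.46  1.61  0.    1.  ]
```

View pics/s4.png

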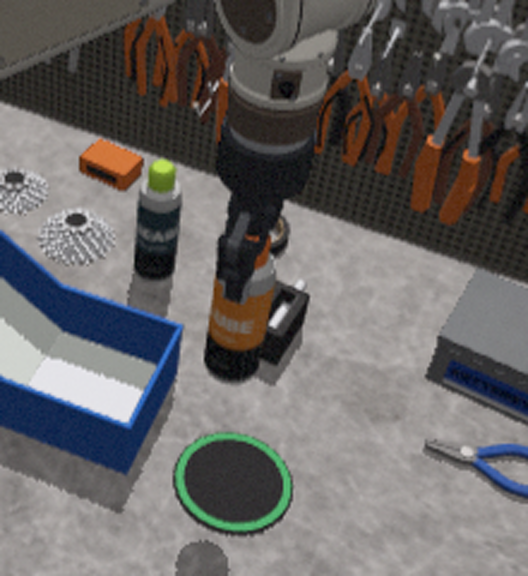

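The can is held above the mat, whose centre is at about (357,301) in full-image pixels. I'll check the tilt and the mat position.

```bash
python3 - <<'E'
from h import *
c=vision.camera("scene")
print("mat",atz(c,(260+233/2.4,100+483/2.4),.005))
x,y=.5204,-.2807
q=proj(c,[[x,y,z] for z in (.194,.25,.28,.30,.342,.37)]); print(((q-[260,100])*2.4).round(1).tolist())
h=cv2.cvtColor(c["img"],cv2.COLOR_RGB2HSV); m=cv2.inRange(h,(5,120,60),(22,255,255))
for r in (222,226,230,234,238,242): 
    a=np.flatnonzero(m[r,335:380])+335; print((r-100)*2.4,(a.min()-260)*2.4,(a.max()+1-260)*2.4,((a.min()+a.max()+1)/2-260)*2.4)
E
```

```text
mat [ 0.52054509 -0.30806604  0.005     ]
[[228.3, 362.3], [234.7, 324.2], [238.4, 302.5], [240.9, 287.6], [246.4, 254.8], [250.3, 231.8]]
292.8 213.6 273.59999999999997 243.6
302.4 213.6 271.2 242.39999999999998
312.0 218.4 268.8 243.6
321.59999999999997 208.79999999999998 266.4 237.6
331.2 208.79999999999998 266.4 237.6
340.8 216.0 261.59999999999997 238.79999999999998
```

```bash
python3 -m inch '[[[0,0,0],[-0.03,0,0.02],1],[[0,0,0],[-0.03,0,0.05],1],[[0,0,0],[-0.017,0,0.08],1],[[0,0,0],[0,0,0.08],1],[[0,0,0],[0,0,0.08],1],[[0,0,0],[0,0,0.08],1],[[0,0,0],[0,0,0.08],1],[[0,0,0],[0,0,0.07],1],[[0,0,0],[0,0,0.03],1],[[0,0,0],[0,0,0],1]]'
python3 -m inch '[[[0,0,0],[0,0,0.02],1],[[0,0,0],[0,0,0.01],1],[[0,0,0],[0,0,0.005],1],[[0,0,0],[0,0,0],1],[[0,0,0],[0,0,0],1]]'
```

```text
clock: 9.7
eef_pos: [0.5202, -0.3034, 0.1366]
tool_rot: [0.68, 0.733, -0.001, -0.003]
ft_force: [-0.6, 0.2, -2.9]
grip_width: 0.0485
grasp_force: 62.6
clock: 10.12
eef_pos: [0.5224, -0.3047, 0.1302]
tool_rot: [0.681, 0.733, 0.0, 0.001]
ft_force: [0.4, -0.8, -3.0]
grip_width: 0.0488
grasp_force: 62.7
```

```bash
python3 -m inch '[[[0,0,0],[0,0,0.005],1],[[0,0,0],[0,0,0.005],1],[[0,0,0],[0,0,0.005],1],[[0,0,0],[0,0,0],1],[[0,0,0],[0,0,0],1]]'
python3 -m inch '[[[0,0,0],[0,0,0.005],1],[[0,0,0],[0,0,0.003],1],[[0,0,0],[0,0,0],1],[[0,0,0],[0,0,0],1]]'
```

```text
clock: 10.53
eef_pos: [0.5218, -0.3044, 0.1246]
tool_rot: [0.681, 0.733, -0.0, -0.0]
ft_force: [-0.8, -0.4, -1.8]
grip_width: 0.0486
grasp_force: 62.7
clock: 10.87
eef_pos: [0.522, -0.3044, 0.1223]
tool_rot: [0.681, 0.733, -0.0, -0.0]
ft_force: [-0.1, 0.2, -2.0]
grip_width: 0.0484
grasp_force: 62.7
```

```bash
python3 -m inch '[[[0,0,0],[0,0,0.003],1],[[0,0,0],[0,0,0.002],1],[[0,0,0],[0,0,0],1],[[0,0,0],[0,0,0],1]]'
python3 -m inch '[[[0,0,0],[0,0,0.002],1],[[0,0,0],[0,0,0.002],1],[[0,0,0],[0,0,0],1],[[0,0,0],[0,0,0],1]]'
```

```text
clock: 11.2
eef_pos: [0.5223, -0.3048, 0.1221]
tool_rot: [0.681, 0.733, -0.0, 0.001]
ft_force: [-1.2, 0.5, 6.1]
grip_width: 0.0486
grasp_force: 63.6
clock: 11.53
eef_pos: [0.5223, -0.3049, 0.122]
tool_rot: [0.681, 0.733, 0.0, 0.001]
ft_force: [-2.3, 0.8, 9.8]
grip_width: 0.0487
grasp_force: 64.0
```

The can is down on the mat, with the force rising. I'll release it and go up.

```bash
python3 -m inch '[[[0,0,0],[0,0,-0.002],-0.2],[[0,0,0],[0,0,0],-0.5],[[0,0,0],[0,0,0],-1],[[0,0,0],[0,0,0],-1],[[0,0,0],[0,0,0],-1],[[0,0,0],[0,0,0],-1],[[0,0,0],[0,0,0],-1],[[0,0,0],[0,0,0],-1],[[0,0,0],[0,0,0],-1],[[0,0,0],[0,0,0],-1]]'
python3 -m inch '[[[0,0,0],[0,0,-0.02],-1],[[0,0,0],[0,0,-0.04],-1],[[0,0,0],[0,0,-0.08],-1],[[0,0,0],[0,0,-0.08],-1],[[0,0,0],[0,0,-0.08],-1],[[0,0,0],[0,0,-0.08],-1],[[0,0,0],[0,0,-0.08],-1],[[0,0,0],[0,0,-0.08],-1],[[0,0,0],[0,0,-0.08],-1],[[0,0,0],[0,0,-0.06],-1]]'
python3 go.py '[.49,.42,.32]'
python3 - <<'E'
from h import *
c=vision.camera("scene")
cv2.imwrite("pics/s5.png",cv2.resize(c["img"][140:340,290:430],None,fx=2.8,fy=2.8,interpolation=2)[:,:,::-1])
E
```

```text
clock: 12.37
eef_pos: [0.522, -0.3044, 0.1203]
tool_rot: [0.681, 0.733, 0.0, -0.0]
ft_force: [-0.1, 0.6, 0.1]
grip_width: 0.0851
grasp_force: 0.0
clock: 13.2
eef_pos: [0.5222, -0.3045, 0.3274]
tool_rot: [0.681, 0.733, 0.0, 0.002]
ft_force: [-0.2, -0.4, -0.6]
grip_width: 0.0853
grasp_force: 0.0
t 13.2 pos [ 0.5222 -0.3045  0.3274] tool xyz delta units [2.4165 0.0705 0.0205] norm 0.725
axes [[-0.073, 0.997, 0.003], [0.997, 0.073, -0.002], [-0.002, 0.003, -1.0]] w 0.08532248241759263 F [-0.2 -0.4 -0.6] J [-0.53  0.45  0.55  1.67  0.    0.97]
```

View pics/s5.png

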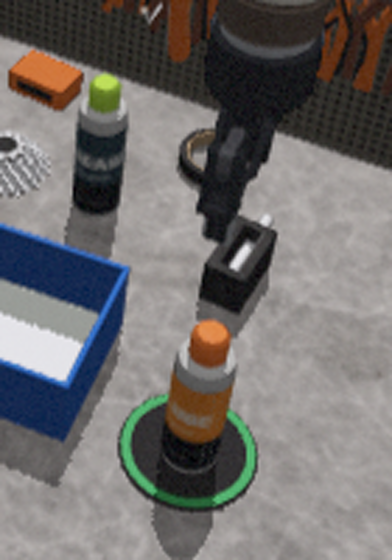

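The can stands upright near the mat's centre with its whole base inside the green ring. I'll move behind the tub with the fingers about 50 mm apart.

```bash
python3 -m inch '[[[0,0,0],[0.05,0,0],-0.2],[[0,0,0],[0.1,0.003,0],-0.2],[[0,0,0],[0.1,0.003,0],-0.2],[[0,0,0],[0.1,0.003,0],-0.2],[[0,0,0],[0.1,0.003,0],-0.2],[[0,0,0],[0.1,0.003,0],-0.2],[[0,0,0],[0.1,0.003,0],-0.2],[[0,0,0],[0.1,0.003,0],-0.2],[[0,0,0],[0.1,0.003,0],-0.2],[[0,0,0],[0.1,0.003,0],-0.2]]' >/dev/null
python3 -m inch '[[[0,0,0],[0.1,0.003,0],-0.2],[[0,0,0],[0.1,0.003,0],-0.2],[[0,0,0],[0.1,0.003,0],-0.2],[[0,0,0],[0.1,0.003,0],-0.2],[[0,0,0],[0.1,0.003,0],-0.2],[[0,0,0],[0.1,0.003,0],-0.2],[[0,0,0],[0.1,0.003,0],-0.2],[[0,0,0],[0.1,0.003,0],-0.2],[[0,0,0],[0.1,0.003,0],-0.2],[[0,0,0],[0.1,0.003,0],-0.2]]' >/dev/null
python3 -m inch '[[[0,0,0],[0.1,0.003,0],-0.2],[[0,0,0],[0.1,0.003,0],-0.2],[[0,0,0],[0.1,0.003,0],-0.2],[[0,0,0],[0.05,0.003,0],-0.2],[[0,0,0],[0,0,0],-0.2],[[0,0,0],[0,0,0],-0.2]]' 
python3 go.py '[.4925,.397,.30]'
```

```text
clock: 15.42
eef_pos: [0.4915, 0.3859, 0.3237]
tool_rot: [0.68, 0.733, -0.001, 0.0]
ft_force: [0.1, 0.4, 0.5]
grip_width: 0.0511
grasp_force: 0.0
t 15.42 pos [0.4915 0.3859 0.3237] tool xyz delta units [0.0369 0.006  0.079 ] norm 0.026
axes [[-0.075, 0.997, -0.001], [0.997, 0.075, -0.001], [-0.001, -0.001, -1.0]] w 0.051102786784160276 F [0.1 0.4 0.5] J [ 0.67  0.5   0.63  1.69 -0.    2.16]
```

```bash
python3 -m inch '[[[0,0,0],[0.03,0.003,0],-0.2],[[0,0,0],[0.03,0.003,0],-0.2],[[0,-0.0139,0],[0,0,0],-0.2],[[0,-0.0139,0],[0,0,0],-0.2],[[0,-0.0139,0],[0,0,0],-0.2],[[0,-0.0139,0],[0,0,0],-0.2],[[0,0,0],[0,0,0],-0.2],[[0,0,0],[0,0,0],-0.2]]' 
python3 go.py '[.4925,.404,.132]'
```

```text
clock: 16.08
eef_pos: [0.4927, 0.4047, 0.3208]
tool_rot: [0.67, 0.722, -0.12, 0.127]
ft_force: [0.5, 0.2, 0.7]
grip_width: 0.0515
grasp_force: 0.0
t 16.08 pos [0.4927 0.4047 0.3208] tool xyz delta units [0.214  0.0012 0.592 ] norm 0.189
axes [[-0.071, 0.997, 0.023], [0.936, 0.075, -0.343], [-0.344, -0.003, -0.939]] w 0.051483058844494396 F [0.5 0.2 0.7] J [ 0.81  0.81  1.1   2.11 -0.26  2.34]
```

```bash
python3 -m inch '[[[0,0,0],[0.0238,0,0.0658],-0.2],[[0,0,0],[0.0238,0,0.0658],-0.2],[[0,0,0],[0.0238,0,0.0658],-0.2],[[0,0,0],[0.0238,0,0.0658],-0.2],[[0,0,0],[0.0238,0,0.0658],-0.2],[[0,0,0],[0.0238,0,0.0658],-0.2],[[0,0,0],[0.0238,0,0.0658],-0.2],[[0,0,0],[0.0238,0,0.0658],-0.2],[[0,0,0],[0,0,0],-0.2],[[0,0,0],[0,0,0],-0.2]]' 
python3 go.py '[.4925,.404,.132]'
python3 - <<'E'
from h import *
c=vision.camera("scene")
cv2.imwrite("pics/s6.png",cv2.resize(c["img"][80:270,20:240],None,fx=3,fy=3,interpolation=2)[:,:,::-1])
E
```

```text
clock: 16.92
eef_pos: [0.4925, 0.4012, 0.1578]
tool_rot: [0.671, 0.721, -0.118, 0.127]
ft_force: [0.1, -0.5, 0.5]
grip_width: 0.051
grasp_force: 0.0
t 16.92 pos [0.4925 0.4012 0.1578] tool xyz delta units [0.0381 0.0006 0.0778] norm 0.026
axes [[-0.067, 0.997, 0.025], [0.938, 0.072, -0.341], [-0.341, 0.0, -0.94]] w 0.05104576878907219 F [ 0.1 -0.5  0.5] J [ 0.81  0.75  0.58  1.64 -0.26  2.34]
```

View pics/s6.png

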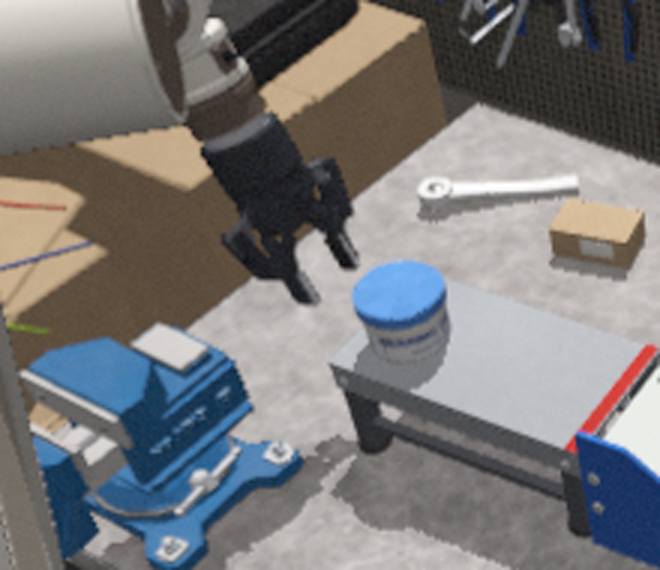

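The tool is clear behind the tub and the fingertips straddle its axis. I'll lower it and start pushing.

```bash
python3 -m inch '[[[0,0,0],[0.018,0,0.04],-0.2],[[0,0,0],[0.018,0,0.04],-0.2],[[0,0,0],[0,0,0],-0.2],[[0,0,0],[0,0,0],-0.2],[[0,0,0],[-0.0313,0,0.0114],-0.2],[[0,0,0],[-0.0313,0,0.0114],-0.2],[[0,0,0],[-0.0157,0,0.0057],-0.2],[[0,0,0],[-0.0157,0,0.0057],-0.2],[[0,0,0],[-0.0157,0,0.0057],-0.2],[[0,0,0],[-0.0157,0,0.0057],-0.2]]' 
python3 go.py '[.5262,.133,.132]'
```

```text
clock: 17.8
eef_pos: [0.4955, 0.3649, 0.1309]
tool_rot: [0.67, 0.721, -0.118, 0.127]
ft_force: [0.8, 0.4, 0.5]
grip_width: 0.0511
grasp_force: 0.1
t 17.8 pos [0.4955 0.3649 0.1309] tool xyz delta units [-0.7328  0.0451  0.2623] norm 0.234
axes [[-0.069, 0.997, 0.026], [0.937, 0.074, -0.34], [-0.341, 0.001, -0.94]] w 0.051056602708246156 F [0.8 0.4 0.5] J [ 0.77  0.71  0.43  1.52 -0.27  2.29]
```

```bash
python3 -m inch '[[[0,0,0],[-0.022,0,0.0079],-0.2],[[0,0,0],[-0.022,0,0.0079],-0.2],[[0,0,0],[-0.022,0,0.0079],-0.2],[[0,0,0],[-0.022,0,0.0079],-0.2],[[0,0,0],[-0.022,0,0.0079],-0.2],[[0,0,0],[-0.022,0,0.0079],-0.2],[[0,0,0],[-0.022,0,0.0079],-0.2],[[0,0,0],[-0.022,0,0.0079],-0.2],[[0,0,0],[-0.022,0,0.0079],-0.2],[[0,0,0],[-0.022,0,0.0079],-0.2]]' 
python3 go.py '[.5125,.133,.132]'
python3 - <<'E'
from h import *
c=vision.camera("scene")
cv2.imwrite("pics/s7.png",cv2.resize(c["img"][100:290,80:300],None,fx=3,fy=3,interpolation=2)[:,:,::-1])
E
```

```text
clock: 18.63
eef_pos: [0.5003, 0.2942, 0.1304]
tool_rot: [0.67, 0.721, -0.118, 0.127]
ft_force: [-0.2, 1.1, 0.5]
grip_width: 0.051
grasp_force: 0.8
t 18.63 pos [0.5003 0.2942 0.1304] tool xyz delta units [-0.5081  0.0009  0.1795] norm 0.162
axes [[-0.069, 0.997, 0.025], [0.937, 0.073, -0.341], [-0.342, -0.0, -0.94]] w 0.05102363427954746 F [-0.2  1.1  0.5] J [ 0.68  0.61  0.26  1.42 -0.29  2.21]
```

View pics/s7.png

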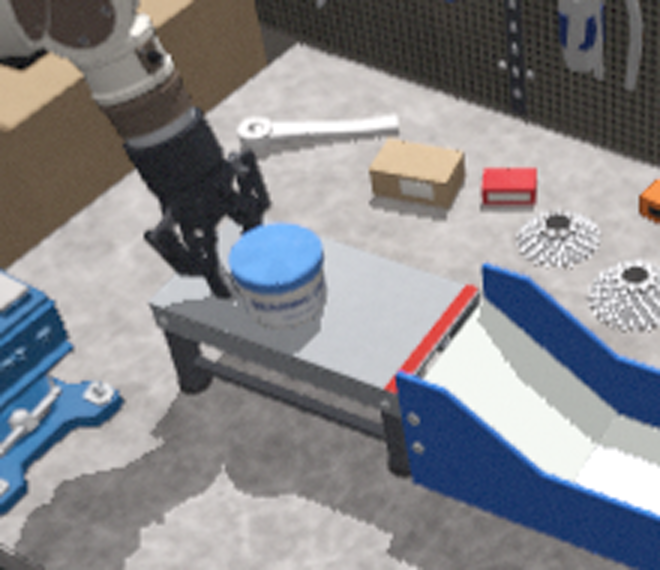

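The tub is sliding upright, cradled on both fingertips and heading for the red strip. I'll continue the push.

```bash
python3 -m inch '[[[0,0,0],[-0.025,0,0.0089],-0.2],[[0,0,0],[-0.025,0,0.0089],-0.2],[[0,0,0],[-0.025,0,0.0089],-0.2],[[0,0,0],[-0.025,0,0.0089],-0.2],[[0,0,0],[-0.025,0,0.0089],-0.2],[[0,0,0],[-0.025,0,0.0089],-0.2],[[0,0,0],[-0.025,0,0.0089],-0.2],[[0,0,0],[-0.025,0,0.0089],-0.2],[[0,0,0],[-0.025,0,0.0089],-0.2],[[0,0,0],[-0.025,0,0.0089],-0.2]]' 
python3 -m inch '[[[0,0,0],[-0.02,0,0.007],-0.2],[[0,0,0],[-0.02,0,0.007],-0.2],[[0,0,0],[-0.02,0,0.007],-0.2],[[0,0,0],[-0.02,0,0.007],-0.2],[[0,0,0],[0,0,0],-0.2],[[0,0,0],[0,0,0],-0.2]]' 
python3 go.py '[.5125,.133,.132]'
cat > tub.py <<'E'
from h import *
for n,roi in(("scene",(100,120,300,250)),("top",(120,200,345,275))):
    c=vision.camera(n); h=cv2.cvtColor(c["img"],cv2.COLOR_RGB2HSV); m=cv2.inRange(h,(98,120,120),(108,200,255))
    k=np.zeros_like(m);x0,y0,x1,y1=roi;k[y0:y1,x0:x1]=m[y0:y1,x0:x1]
    N,l,s,ce=cv2.connectedComponentsWithStats(k)
    for i in np.argsort(-s[1:,4])[:3]+1: print(n,s[i].tolist(),ce[i].round(1),"z.184",atz(c,ce[i],.184).round(3),"z.06",atz(c,ce[i],.06).round(3))
E
python3 tub.py
```

```text
clock: 19.52
eef_pos: [0.5062, 0.2147, 0.131]
tool_rot: [0.67, 0.721, -0.118, 0.127]
ft_force: [-0.2, 1.1, 0.0]
grip_width: 0.0512
grasp_force: 0.5
clock: 20.02
eef_pos: [0.5082, 0.1897, 0.1316]
tool_rot: [0.671, 0.721, -0.118, 0.127]
ft_force: [0.3, -0.6, 0.8]
grip_width: 0.0513
grasp_force: 0.0
t 20.02 pos [0.5082 0.1897 0.1316] tool xyz delta units [-0.1786  0.0006  0.0636] norm 0.057
axes [[-0.068, 0.997, 0.025], [0.937, 0.073, -0.342], [-0.343, 0.0, -0.94]] w 0.0512671873864457 F [ 0.3 -0.6  0.8] J [ 0.53  0.5   0.07  1.3  -0.31  2.05]
scene [189, 186, 31, 24, 574] [204.5 196.8] z.184 [0.504 0.143 0.184] z.06 [0.601 0.234 0.06 ]
scene [100, 227, 16, 15, 118] [104.8 234.1] z.184 [0.277 0.278 0.184] z.06 [0.341 0.388 0.06 ]
scene [213, 224, 39, 26, 59] [232.2 235.1] z.184 [0.428 0.003 0.184] z.06 [0.514 0.073 0.06 ]
top [203, 227, 31, 31, 757] [218.  241.8] z.184 [0.507 0.151 0.184] z.06 [0.515 0.167 0.06 ]
```

```bash
python3 -m inch '[[[0,0,0],[-0.02,0,0.007],-0.2],[[0,0,0],[-0.025,0,0.0089],-0.2],[[0,0,0],[-0.025,0,0.0089],-0.2],[[0,0,0],[-0.025,0,0.0089],-0.2],[[0,0,0],[-0.025,0,0.0089],-0.2],[[0,0,0],[-0.025,0,0.0089],-0.2],[[0,0,0],[-0.025,0,0.0089],-0.2],[[0,0,0],[-0.025,0,0.0089],-0.2],[[0,0,0],[0,0,0],-0.2],[[0,0,0],[0,0,0],-0.2]]' 
python3 go.py '[.5125,.133,.132]'
python3 tub.py
```

```text
clock: 20.95
eef_pos: [0.5126, 0.1274, 0.1319]
tool_rot: [0.671, 0.721, -0.119, 0.127]
ft_force: [-0.7, -0.3, -0.4]
grip_width: 0.0514
grasp_force: 0.0
t 20.95 pos [0.5126 0.1274 0.1319] tool xyz delta units [ 0.0174  0.0011 -0.0066] norm 0.006
axes [[-0.068, 0.997, 0.025], [0.937, 0.072, -0.342], [-0.343, -0.0, -0.939]] w 0.05144965514308977 F [-0.7 -0.3 -0.4] J [ 0.43  0.45 -0.01  1.24 -0.33  1.95]
scene [230, 205, 28, 30, 649] [243.7 219.3] z.184 [0.486 0.008 0.184] z.06 [0.581 0.078 0.06 ]
scene [100, 227, 16, 15, 118] [104.9 234.2] z.184 [0.277 0.278 0.184] z.06 [0.341 0.388 0.06 ]
scene [213, 224, 39, 26, 82] [232.7 235.4] z.184 [0.427 0.002 0.184] z.06 [0.513 0.071 0.06 ]
top [259, 227, 24, 28, 560] [270.5 240.6] z.184 [0.514 0.011 0.184] z.06 [0.523 0.011 0.06 ]
top [248, 207, 1, 1, 1] [248. 207.] z.184 [0.603 0.074 0.184] z.06 [0.622 0.081 0.06 ]
top [321, 207, 1, 1, 1] [321. 207.] z.184 [ 0.609 -0.124  0.184] z.06 [ 0.628 -0.138  0.06 ]
```

It has tipped and is sliding. I'll back off up and away, then check where it rests.

```bash
python3 -m inch '[[[0,0,0],[0.02,0,-0.03],-0.2],[[0,0,0],[0.02,0,-0.06],-0.2],[[0,0,0],[0.02,0,-0.06],-0.2],[[0,0,0],[0,0,-0.06],-0.2],[[0,0,0],[0,0,-0.06],-0.2],[[0,0,0],[0,0,-0.06],-0.2],[[0,0,0],[0,0,-0.03],-0.2],[[0,0,0],[0,0,0],-0.2],[[0,0,0],[0,0,0],-0.2],[[0,0,0],[0,0,0],-0.2]]' 
python3 tub.py; python3 -m inch '[[[0,0,0],[0,0,0],-0.2],[[0,0,0],[0,0,0],-0.2],[[0,0,0],[0,0,0],-0.2],[[0,0,0],[0,0,0],-0.2],[[0,0,0],[0,0,0],-0.2],[[0,0,0],[0,0,0],-0.2],[[0,0,0],[0,0,0],-0.2],[[0,0,0],[0,0,0],-0.2]]'>/dev/null
python3 - <<'E'
from h import *
import pickle
d=pickle.load(open("c0.pkl","rb"))
# tray inner outline projected, and blue-lid blobs inside chute region
for n in("scene","top"):
    c=vision.camera(n); df=cv2.absdiff(c["img"],d[n]["img"]).max(2)>40
    cv2.imwrite(f"pics/diff_{n}.png",df.astype(np.uint8)*255)
    N,l,s,ce=cv2.connectedComponentsWithStats(df.astype(np.uint8))
    for i in range(1,N):
        if s[i,4]>60: print(n,s[i].tolist(),ce[i].round(0))
    L=np.array([.5284,.1031,0]);ex=np.array([.997,.073,0]);ey=np.array([-.073,.997,0])
    print(n,"tray floor",proj(c,[L+ex*a-ey*(.216+b)+[0,0,.008] for a,b in((-.075,-.074),(.075,-.074),(.075,.074),(-.075,.074))]).round(0).tolist())
E
python3 tub.py
```

```text
clock: 21.88
eef_pos: [0.5082, 0.1819, 0.2261]
tool_rot: [0.67, 0.722, -0.119, 0.127]
ft_force: [0.2, 0.1, 0.1]
grip_width: 0.0515
grasp_force: 0.0
scene [100, 227, 14, 15, 117] [104.7 234. ] z.184 [0.277 0.278 0.184] z.06 [0.341 0.389 0.06 ]
scene [232, 233, 19, 17, 29] [241.1 241.4] z.184 [ 0.421 -0.027  0.184] z.06 [0.506 0.038 0.06 ]
scene [213, 224, 18, 9, 24] [221.2 227.5] z.184 [0.435 0.041 0.184] z.06 [0.522 0.117 0.06 ]
top [312, 227, 27, 27, 591] [324.7 240. ] z.184 [ 0.519 -0.135  0.184] z.06 [ 0.529 -0.15   0.06 ]
scene [0, 2, 169, 124, 11169] [77. 67.]
scene [141, 107, 26, 19, 285] [154. 116.]
scene [137, 116, 83, 112, 4393] [179. 172.]
scene [0, 138, 66, 197, 6136] [ 25. 239.]
scene [290, 247, 32, 30, 700] [305. 260.]
scene [348, 254, 27, 53, 950] [361. 281.]
scene [117, 265, 73, 55, 1703] [152. 292.]
scene [0, 304, 33, 61, 367] [ 15. 332.]
scene [344, 312, 23, 29, 409] [354. 326.]
scene [112, 322, 33, 31, 349] [127. 333.]
scene [29, 324, 82, 96, 3682] [ 73. 365.]
scene [0, 335, 24, 70, 160] [ 13. 375.]
scene [133, 342, 21, 59, 731] [144. 370.]
scene [113, 353, 14, 36, 
[... 611 characters left out ...]
. 403.]
top [272, 408, 21, 12, 125] [283. 415.]
top tray floor [[288.0, 261.0], [286.0, 213.0], [333.0, 211.0], [336.0, 259.0]]
scene [100, 227, 14, 15, 118] [104.7 234. ] z.184 [0.277 0.278 0.184] z.06 [0.341 0.389 0.06 ]
scene [213, 224, 25, 14, 32] [224.6 229.5] z.184 [0.434 0.03  0.184] z.06 [0.521 0.104 0.06 ]
scene [283, 218, 17, 6, 21] [291.3 220.6] z.184 [ 0.541 -0.1    0.184] z.06 [ 0.644 -0.045  0.06 ]
top [311, 227, 28, 27, 594] [324.7 239.9] z.184 [ 0.519 -0.135  0.184] z.06 [ 0.529 -0.15   0.06 ]
top [322, 207, 1, 1, 1] [322. 207.] z.184 [ 0.609 -0.127  0.184] z.06 [ 0.628 -0.141  0.06 ]
top [301, 208, 1, 1, 1] [301. 208.] z.184 [ 0.604 -0.07   0.184] z.06 [ 0.623 -0.078  0.06 ]
```

```bash
python3 - <<'E'
from h import *
from scipy.optimize import least_squares
a=np.linspace(0,2*np.pi,60); 
for n,roi in(("scene",(285,240,335,285)),("top",(300,215,345,260))):
    c=vision.camera(n); h=cv2.cvtColor(c["img"],cv2.COLOR_RGB2HSV); x0,y0,x1,y1=roi
    m=cv2.inRange(h,(95,80,110),(108,255,255))[y0:y1,x0:x1]
    N,l,s,ce=cv2.connectedComponentsWithStats(m); i=1+np.argmax(s[1:,4]); print(n,s[i]+[x0,y0,0,0,0],ce[i]+[x0,y0])
    for z in(.072,):
        P=proj(c,np.c_[.529+.043*np.cos(a),-.146+.043*np.sin(a),np.full(60,z)]); print(P.min(0).round(1),P.max(0).round(1))
o=telemetry.get_obs();print(o["clock"],o["ft_force"].round(1))
E
```

```text
scene [285 240  49  38 795] [306.79245283 260.6490566 ]
[287.8 246.3] [320.4 272. ]
top [312 220  29  39 648] [325.83796296 240.06481481]
[309.3 225. ] [338.2 254.1]
22.95 [ 0.1 -0.5 -0.8]
```

```bash
python3 -c "
from workcell import workorder
print(workorder.job_done())"
```

```text
the job is handed in; nothing more can be done
None
```

The orange-capped can stands upright on the mat and the tub went down the chute into the catch tray; I handed the job in at about 23 s, having checked the tub's rest, the green-capped can and the pedal by pixel measurement because my 10 pictures were used up.

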